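# Clamp a shoe heel with the thumbwheel holder

### The arm

A 6-joint arm with a two-finger parallel gripper is mounted at the origin on the work surface. World frame = base frame: x ahead of the robot, y to its left, z up, the work surface at z = 0. Lengths are in m, angles in rad, forces in N, time in s.
With the tool pointing down it reaches from about 0.4 to 0.825 m from the base axis. Payload 7 kg.
Tool frame: the origin (TCP) lies between the finger pads; the fingertips stand 22 mm ahead of it and the grasp point (between the pads) lies 3 mm ahead of it; z points along the fingers, y is the direction in which the jaws open and shut (so a half turn about z gives the same grasp; the last joint's range is limited). The gripper opens to 88 mm and grips with 3 to 60 N. Pads are 19 mm wide; open, the fingers measure 130 mm over their backs; the gripper's body (78 mm by 193 mm) begins 47 mm behind the grasp point.
Start: joints at [1.429, 0.359, 0.012, 0, -1.224, -0.288], TCP at [0.281, 0.614, 0.249] pointing down, gripper open.
Joint ranges: [-3.07, 3.07], [-1.43, 2.12], [-1.02, 1.25], [-3.03, 1.67], [-3.05, -0], [-3.03, 3.03]. Speed limits (rad/s): [2.39, 2.39, 3.01, 3.14, 3.14, 3.14].

### API

Orientations are given as [roll, pitch, yaw] about the fixed x, y, z axes, in that order (R = Rz(yaw) Ry(pitch) Rx(roll)).
In Python, from station import * gives the robot as it stands. The module is installed in compiled form; this text tells all that it offers.
- The arm moves only by the tool move_arm, never from a script. Its argument "rows" is a list of rows, each an object with "delta_rot": the turn, a rotation vector about the world's x, y, z in degrees, a list of three; "delta_pos": the shift along the world's x, y, z in cm, a list of three; "hand": the finger opening in cm, from 0 to 8.76. A call has exactly 10 rows; each row shifts and turns the commanded pose from where the row before left it; what a row does not reach is not made up. A row lasts 1/10 s, in which the tool goes at most 50 mm and 8.59 degrees, less where a joint would pass 70% of its speed; a pose out of reach is approached as far as the arm can. A call is refused whole if a number of a shift passes 5 or a number of a turn 8.59, either way. A call with a gripper value outside its range is refused whole. The fingers move at their own pace and stop on an object; "force" is the grip in N (left out, the last holds). Time passes only in rows, so rows that do not move let the fingers close, or fill a call up. It gives the time, the measured TCP pose, the force and the opening at its end, in the units of the state.
- get_state(): the state, without advancing time (a new reading comes with each control period).
- grab_frame(name): name is "scene" or "top" or "wrist"; returns the picture (384x512x3 uint8, blue, green, red); there is no depth.
- camera_info(name): a dict with "camera_matrix" (3x3 intrinsics, pixels), "world_from_camera" (4x4, takes a point from camera to world coordinates); the wrist camera has in their place "T_tool_cam" (4x4, takes a point from camera to tool coordinates, whose origin is the TCP and whose axes are the flange's). Camera axes: x right, y down, z forward; pixel columns grow to the right and rows downward; lengths in m; the calibration is good to about 2 mm. A picture is of the moment at which its call begins: read the wrist's pose just before it. camera_info takes no time and is no camera call.
- job_done(): hands the job in, once; it reports no verdict.
The state is a dict: "t": time; "q": joint angles; "qd": joint speeds; "joint_efforts": joint torques, N m; "eef_pos": TCP position; "ee_rot": TCP orientation; "force": force on the tool from outside, world axes, zero at the start; "moment": the same for the moment, N m; "width": finger opening in m.
Only numpy, scipy, OpenCV 4.12 (cv2) and the standard library are available. Lean on these libraries where they do the work, as an engineer would, in place of code of your own. Each camera call takes 0.05 s, during which the arm holds its last target.

### The job

Stand the heel block, rubber side up, lengthwise in the middle of the holder's bed between the fixed stop and the open jaw. Let go of it and roll the recessed thumbwheel with a fingertip, in as many strokes as it takes, until the jaw has closed snugly and the heel is trapped against the stop; never push the jaw itself. Then throw the red lock lever fully over, and leave the tin and the jar where they are.

Things in the scene. Friction and masses are not known exactly. Their poses are not given: they have to be found in the camera images.
- holder: Green bench holder: bed plate 120 x 340 mm (its x by y), 20 mm thick; origin at the centre of its underside, on the bench; x away from the robot at yaw 0, z up. Along y from the -y end: fixed stop, sliding jaw, wheel housing (y -15 to 85 mm, 70 mm wide, flat top 62 mm above the bench), lock lever (y = 130 mm). The gap between stop and jaw is open at both x sides.
- stop_foot (a point): Foot of the fixed steel stop's inner face, at x = 0, y = -130 mm of the holder, on the bed top 20 mm above the bench; axes as the holder's. The stop is 80 mm wide, 20 mm thick and 35 mm tall above the bed.
- jaw: Steel jaw, 80 mm wide in x, 16 mm thick, 35 mm tall; origin: foot of its clamping face, on the bed top; axes as the holder's. Slides along the holder's y, closes towards -y. Its face starts 68 to 80 mm from the stop's, and is 52 mm from it with the heel trapped lengthwise (y = -78 mm of the holder). Driven by the thumbwheel.
- thumbwheel (a joint): Turn (rad) of the brass thumbwheel, 60 mm diameter, 14 mm wide, axle along the holder's x; only its top 10 mm stand out of the housing's slot. Rolling the top towards the jaw (holder's -y) raises the value and closes the jaw, 15 mm per rad. Stays where left; turns with about 1 N at the rim, so a shut fingertip drawn over at 4 to 10 N drives it; with the heel trapped it stalls and the finger slips.
- wheel_top (a point): Highest point of the thumbwheel's rim, 72 mm above the bench, at x = 0, y = 35 mm of the holder.
- lock_lever (a joint): Lock lever, a 60 mm long toggle with a red tip: 0 = off, leaning to the holder's -x; 1.0 rad = fully over, leaning to the holder's +x. It stays where it is left and moves with a few N.
- lock_lever_tip (a point): Centre of the lever's red ball tip (26 mm diameter), about 95 mm above the bench at either end of its swing; pivot 42 mm above the bench at x = 0, y = 130 mm of the holder, grey base 70 x 50 mm, 25 mm tall on the bed; axes turn with the lever.
- heel: Shoe heel block of stacked brown layers with a black rubber top, D-shaped: 44 mm wide (x, flat parallel sides), 52 mm long (y: flat face at -26 mm, round back at +26 mm), 45 mm tall. Origin at the centre of its underside, z up. About 0.12 kg. Starts standing on the bench, rubber up. Either end may face the stop.
- cream_tin: Bystander: low red tin, 72 mm diameter, 32 mm high, origin under its centre.
- glue_jar: Bystander: amber jar with black cap, 64 mm diameter, 85 mm high, origin under its centre.
Mind the look-alikes: they are no part of the job. What is meant by the heel is not pink, purple or yellow, and is the larger of those in its own colour.

How it is judged:
On the way, in this order (a step that is already met when the one before it is completed fails the run):
1. the heel stands released on the bed between stop and jaw, lock lever still off (x of heel in the frame of holder between -0.02 and 0.02 m and z of heel in the frame of holder between 0.017 and 0.024 m and angle between heel's own z axis and vertical below 0.1 rad and y of heel in the frame of holder between -0.107 and -0.07 m and angle between the y axis of heel and the y axis of holder, either way round below 0.35 rad and contact force between the fingers and heel below 0.1 N and value of joint lock_lever below 0.35 rad), for 0.2 s.
2. the jaw has been rolled snug against the heel, lock lever still off (x of heel in the frame of holder between -0.02 and 0.02 m and z of heel in the frame of holder between 0.017 and 0.024 m and angle between heel's own z axis and vertical below 0.1 rad and y of heel in the frame of holder between -0.107 and -0.101 m and angle between the y axis of heel and the y axis of holder, either way round below 0.1 rad and y of jaw in the frame of holder between -0.0795 and -0.0762 m and value of joint lock_lever below 0.35 rad), for 0.2 s.
3. the lock lever is thrown over with the heel still trapped (x of heel in the frame of holder between -0.02 and 0.02 m and z of heel in the frame of holder between 0.017 and 0.024 m and angle between heel's own z axis and vertical below 0.1 rad and y of heel in the frame of holder between -0.107 and -0.101 m and angle between the y axis of heel and the y axis of holder, either way round below 0.1 rad and y of jaw in the frame of holder between -0.0795 and -0.0762 m and value of joint lock_lever above 0.8 rad), for 0.2 s.
At the end, for the whole second after the job is handed in: The heel stands upright on the bed (within 6 degrees), rubber up, within 20 mm of the bed's middle line, lengthwise (within 6 degrees) and released, against the stop within 3 mm; the jaw's face is 53.8 mm or less from the stop's (heel length 52 mm); the lock lever is past 0.8 rad; all at rest (all of step 3 and contact force between the fingers and heel below 0.1 N and linear speed of heel below 0.02 m/s); the robot touches nothing.
It fails at once if the jaw is pushed directly by the robot (over 3 N) (contact force between any of the fingers, the arm and jaw above 3 N).
It fails at once if a bystander is displaced by more than 30 mm (distance of any of cream_tin, glue_jar from where it was at the start of the episode above 0.03 m).
It also fails if it takes over 54 s, if anything falls off the work surface, if the arm or the gripper's body presses on something with over 40 N, if the wrist force passes 120 N, or if a joint passes its speed limit or range.

## Working session

There is one attempt and no reset: what is moved stays moved. The work goes in short steps, Python scripts to look and compute and a tool call to move; the robot and the scene stay as the last step left them, time stands still between calls to the robot, and variables do not carry over. Pictures are saved under pics/ and viewed, and the job is handed in when it is done.

Besides the shell and the picture viewer there is one more tool, called after "Emit:" as name(argument=value, ...), one argument or row to a line, values as JSON. move_arm: Moves the arm, as the interface text tells. Its arguments: {"type":"object","properties":{"rows":{"type":"array"},"force":{"type":"number"}},"required":["rows"]}

```bash
mkdir -p pics
python3 - <<'E'
from station import *
import cv2,numpy as np
s=get_state();print(s)
for n in("scene","top"):
    im=grab_frame(n);cv2.imwrite(f"pics/{n}0.png",im)
    i=camera_info(n);print(n,i["camera_matrix"],np.round(i["world_from_camera"],4))
i=camera_info("wrist");print(i)
E
```

```text
{'t': 0.0, 'q': array([ 1.42910110e+00,  3.59391459e-01,  1.10482841e-02, -3.62335703e-04,
       -1.22408523e+00, -2.88094464e-01]), 'qd': array([ 1.28799952e-03,  8.48691914e-04, -2.70041589e-05, -5.49473572e-04,
        2.25315513e-03,  9.74909014e-04]), 'joint_efforts': array([ 2.98290543e-03, -5.82719851e+01,  2.93054008e+01,  6.99717969e+00,
        6.97008902e-03, -1.39109920e-04]), 'eef_pos': array([0.28109082, 0.61318594, 0.24761289]), 'ee_rot': array([ 3.13993105e+00, -1.37182964e-04, -4.29912982e-01]), 'force': array([ 0.75667685,  1.26395048, -0.4847029 ]), 'moment': array([ 0.03360092, -0.0054516 ,  0.04671009]), 'width': 0.08735152311821923}
scene [[462.80821974   0.         247.8192916 ]
 [  0.         462.80821974 188.65389165]
 [  0.           0.           1.        ]] [[ 0.8107  0.3272 -0.4855  1.1821]
 [ 0.5855 -0.4476  0.6759 -0.7845]
 [ 0.0038 -0.8322 -0.5545  0.7696]
 [ 0.      0.      0.      1.    ]]
top [[365.61451198   0.         256.77677004]
 [  0.         365.61451198 190.35679093]
 [  0.           0.           1.        ]] [[-0.013  -0.9839  0.1782  0.3986]
 [-0.9997  0.0164  0.0176  0.0784]
 [-0.0202 -0.1779 -0.9838  1.049 ]
 [ 0.      0.      0.      1.    ]]
{'camera_matrix': array([[318.81508308,   0.        , 256.19275987],
       [  0.        , 318.81508308, 191.70067707],
       [  0.        ,   0.        ,   1.        ]]), 'T_tool_cam': array([[-6.73825174e-06, -9.55667293e-01, -2.94448679e-01,
         8.02379436e-02],
       [ 9.99999753e-01,  2.00440023e-04, -6.73435607e-04,
         3.71312899e-04],
       [ 7.02599684e-04, -2.94448611e-01,  9.55667056e-01,
        -1.35289574e-01],
       [ 0.00000000e+00,  0.00000000e+00,  0.00000000e+00,
         1.00000000e+00]])}
```

View pics/scene0.png

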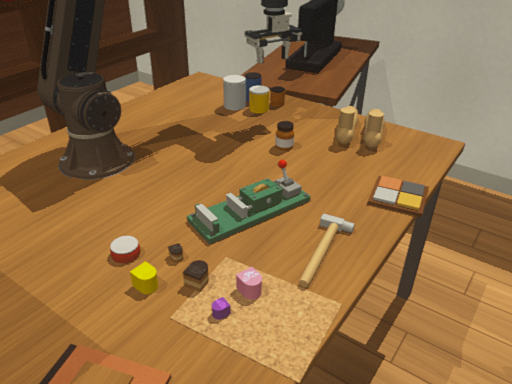

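View pics/top0.png

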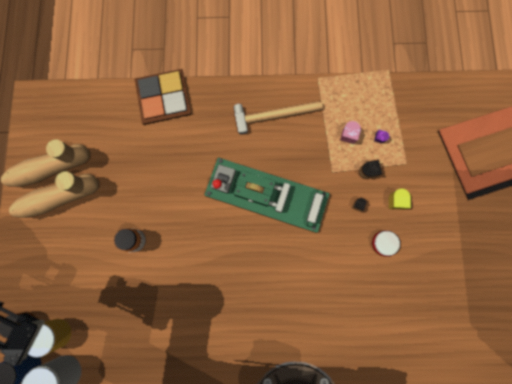

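Candidates for the heel: the large brown block at scene (196,275) / top (372,169), and a small brown one at scene (176,252) / top (361,205). The pink, purple and yellow blocks are excluded. The larger brown one fits, so I'll confirm it in a crop.

```bash
cat > h.py <<'E'
import numpy as np,cv2
from station import *
def px2w(n,u,v,z):
    i=camera_info(n);K=i["camera_matrix"];T=i["world_from_camera"]
    d=T[:3,:3]@np.linalg.solve(K,[u,v,1.]);o=T[:3,3]
    return o+d*(z-o[2])/d[2]
def w2px(n,P,T=None):
    i=camera_info(n);K=i["camera_matrix"]
    T=i["world_from_camera"] if T is None else T
    P=np.atleast_2d(P);c=(P-T[:3,3])@T[:3,:3];p=c@K.T
    return p[:,:2]/p[:,2:]
E
python3 - <<'E'
import cv2,numpy as np
a=cv2.imread("pics/scene0.png")[225:325,120:270];b=cv2.imread("pics/top0.png")
cv2.imwrite("pics/c1.png",cv2.resize(a,None,fx=5,fy=5,interpolation=cv2.INTER_CUBIC))
cv2.imwrite("pics/c2.png",cv2.resize(b[145:245,195:345],None,fx=5,fy=5,interpolation=cv2.INTER_CUBIC))
cv2.imwrite("pics/c3.png",cv2.resize(b[150:220,345:420],None,fx=8,fy=8,interpolation=cv2.INTER_CUBIC))
E
```

```text
(no output)
```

View pics/c1.png

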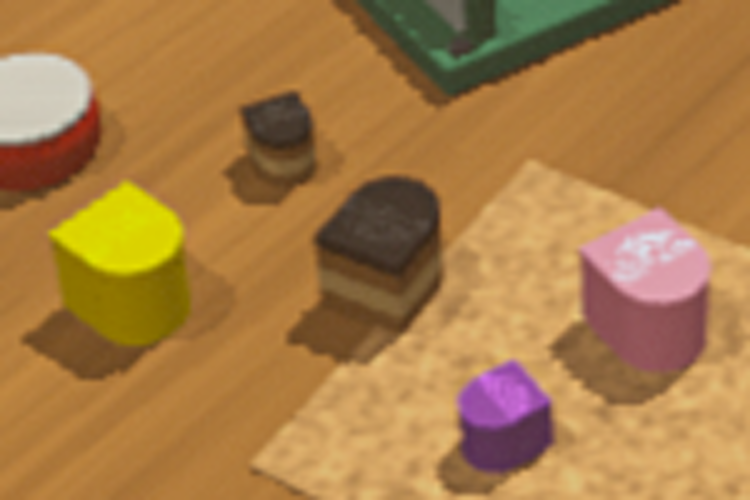

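View pics/c2.png

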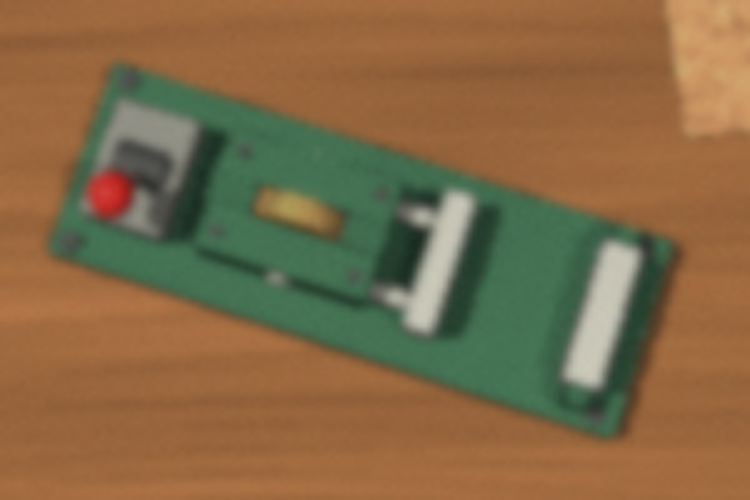

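View pics/c3.png

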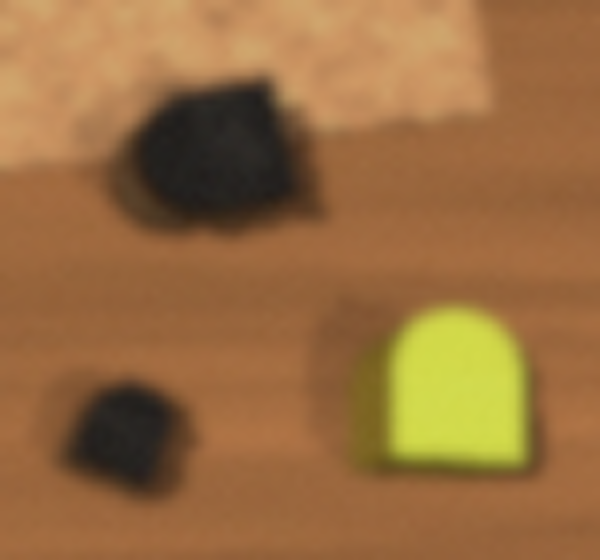

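The crops confirm it: the block at scene (196,275) is brown-layered with a black top and is clearly larger than the small one at (176,252). Next I'll fit the poses from pixels in both cameras.

```bash
python3 - <<'E'
import cv2
a=cv2.imread("pics/scene0.png")
cv2.imwrite("pics/c4.png",cv2.resize(a[150:245,180:320],None,fx=5.5,fy=5.5,interpolation=cv2.INTER_CUBIC))
E
cat > fit.py <<'E'
from h import *
from scipy.optimize import least_squares
def c(p,o,f): return [(p[0]+.5)/f-.5+o[0],(p[1]+.5)/f-.5+o[1]]
# holder: top-view corners at z=.02
co=[(118,62),(678,243),(612,437),(52,250)]
W=np.array([px2w("top",*c(p,(195,145),5),.02)[:2] for p in co])
M=np.array([[.06,.17],[.06,-.17],[-.06,-.17],[-.06,.17]])
def f(p):
    C,S=np.cos(p[2]),np.sin(p[2]);return (M@np.array([[C,S],[-S,C]])+p[:2]-W).ravel()
r=least_squares(f,[.5,.2,0]);print("holder",r.x,np.round(f(r.x)*1e3,1))
# heel top z=.045
a=px2w("top",*c((270,85),(345,150),8),.045)[:2];b=px2w("top",*c((297,205),(345,150),8),.045)[:2];d=px2w("top",*c((137,155),(345,150),8),.045)[:2]
print("heel",a,b,d,np.linalg.norm(a-b)); m=(a+b)/2; print("mid flat",m,"len",np.linalg.norm(d-m),"ctr",(m+d)/2,"yaw y-axis",np.degrees(np.arctan2(*(d-m)[::-1]))-90, "yaw from flat",np.degrees(np.arctan2(*(a-b)[::-1])))
E
python3 fit.py
```

```text
holder [ 0.57448363  0.0677916  -0.33930356] [ 2.   0.2  1.2 -0.5 -2.6 -2.6 -0.6  2.9]
heel [ 0.6609861  -0.24682258] [ 0.61765169 -0.25308096] [ 0.63655655 -0.19870136] 0.043784002699525384
mid flat [ 0.6393189  -0.24995177] len 0.05132479821738258 ctr [ 0.63793772 -0.22432657] yaw y-axis 3.085194843236266 yaw from flat 8.217869758359297
```

View pics/c4.png

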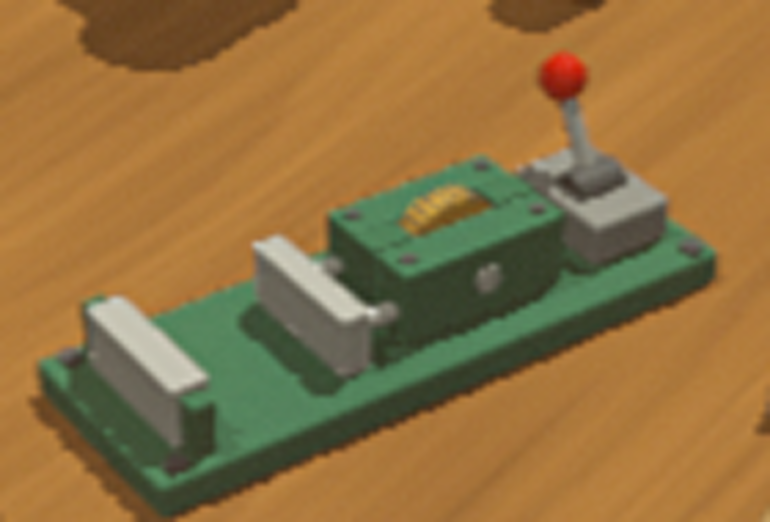

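Holder fit is about (0.574, 0.068) with yaw −19.4°, and the heel is about (0.638, −0.224) with yaw about 5°. I'll move above the heel and look with the wrist camera.

Emit:
move_arm(
  rows=[
    {"delta_pos": [1.8,-4.2,-0.2],"delta_rot": [0,0,-3],"hand": 8.7},
    {"delta_pos": [1.8,-4.2,-0.2],"delta_rot": [0,0,-3],"hand": 8.7},
    {"delta_pos": [1.8,-4.2,-0.2],"delta_rot": [0,0,-3],"hand": 8.7},
    {"delta_pos": [1.8,-4.2,-0.2],"delta_rot": [0,0,-3],"hand": 8.7},
    {"delta_pos": [1.8,-4.2,-0.2],"delta_rot": [0,0,-3],"hand": 8.7},
    {"delta_pos": [1.8,-4.2,-0.2],"delta_rot": [0,0,-3],"hand": 8.7},
    {"delta_pos": [1.8,-4.2,-0.2],"delta_rot": [0,0,-3],"hand": 8.7},
    {"delta_pos": [1.8,-4.2,-0.2],"delta_rot": [0,0,-3],"hand": 8.7},
    {"delta_pos": [1.8,-4.2,-0.2],"delta_rot": [0,0,-3],"hand": 8.7},
    {"delta_pos": [1.8,-4.2,-0.2],"delta_rot": [0,0,-3],"hand": 8.7},
  ],
)

```text
t: 1.1
eef_pos: [0.4614, 0.1918, 0.2285]
ee_rot: [-3.142, 0.0, -0.955]
force: [1.4, 0.9, -0.3]
width: 0.0869
```

```bash
cat >> h.py <<'E'
from scipy.spatial.transform import Rotation as Ro
def wsnap(name):
    s=get_state();im=grab_frame("wrist");cv2.imwrite(f"pics/{name}.png",im)
    T=np.eye(4);T[:3,:3]=Ro.from_euler("xyz",s["ee_rot"]).as_matrix();T[:3,3]=s["eef_pos"]
    T=T@camera_info("wrist")["T_tool_cam"];np.save(f"pics/{name}.npy",T);return im,T,s
def wpx(T,u,v,z):
    K=camera_info("wrist")["camera_matrix"]
    d=T[:3,:3]@np.linalg.solve(K,[u,v,1.]);o=T[:3,3];return o+d*(z-o[2])/d[2]
E
python3 -c "
from h import *
wsnap('w1')"
```

Emit:
move_arm(
  rows=[
    {"delta_pos": [1.8,-4.2,-0.3],"delta_rot": [0,0,-3],"hand": 8.7},
    {"delta_pos": [1.8,-4.2,-0.3],"delta_rot": [0,0,-3],"hand": 8.7},
    {"delta_pos": [1.8,-4.2,-0.3],"delta_rot": [0,0,-3],"hand": 8.7},
    {"delta_pos": [1.8,-4.2,-0.3],"delta_rot": [0,0,-3],"hand": 8.7},
    {"delta_pos": [1.8,-4.2,-0.3],"delta_rot": [0,0,-3],"hand": 8.7},
    {"delta_pos": [1.8,-4.2,-0.3],"delta_rot": [0,0,-3],"hand": 8.7},
    {"delta_pos": [1.8,-4.2,-0.3],"delta_rot": [0,0,-3],"hand": 8.7},
    {"delta_pos": [1.8,-4.2,-0.3],"delta_rot": [0,0,-3],"hand": 8.7},
    {"delta_pos": [1.8,-4.2,-0.3],"delta_rot": [0,0,-3],"hand": 8.7},
    {"delta_pos": [1.8,-4.2,-0.3],"delta_rot": [0,0,-3],"hand": 8.7},
  ],
)

```text
t: 2.15
eef_pos: [0.6416, -0.2282, 0.1979]
ee_rot: [3.141, 0.0, -1.479]
force: [0.9, 0.7, 0.1]
width: 0.0869
```

```bash
python3 -c "
from h import *
im,T,s=wsnap('w2');print(s['eef_pos'],s['ee_rot'])"
```

```text
[ 0.64158657 -0.22822071  0.19794642] [ 3.14092083e+00  2.37216425e-04 -1.47917823e+00]
```

View pics/w1.png

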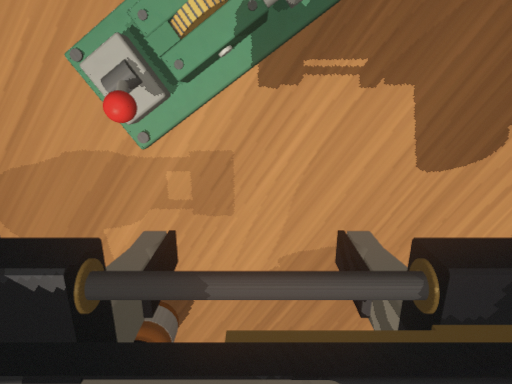

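View pics/w2.png

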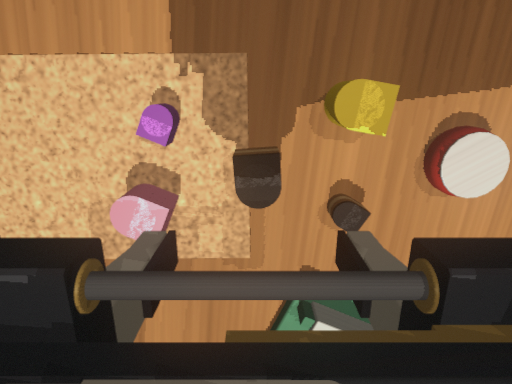

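The wrist view w2 shows the heel at about (257,178), with its flat face up and its round end toward the gripper. I'll zoom in for its corner pixels.

Run:
```python
import cv2
a=cv2.imread("pics/w2.png")
cv2.imwrite("pics/c5.png",cv2.resize(a[135:220,215:300],None,fx=7,fy=7,interpolation=cv2.INTER_CUBIC))
a=cv2.imread("pics/w1.png")
cv2.imwrite("pics/c6.png",cv2.resize(a[0:160,60:260],None,fx=3.5,fy=3.5,interpolation=cv2.INTER_CUBIC))
```

```text
(no output)
```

View pics/c5.png

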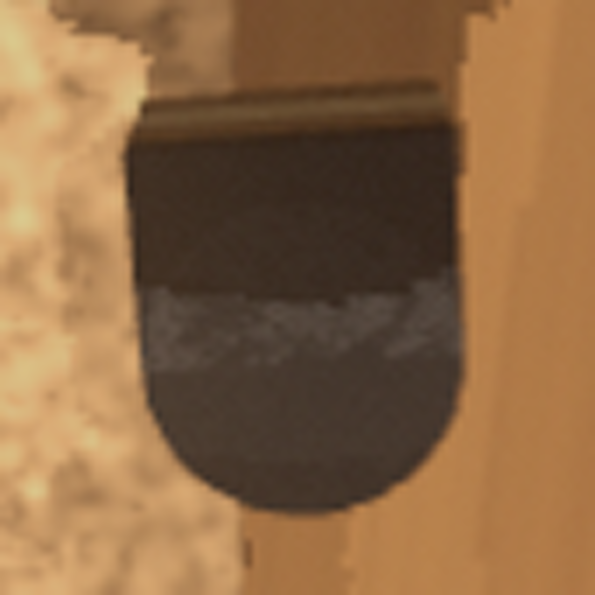

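View pics/c6.png

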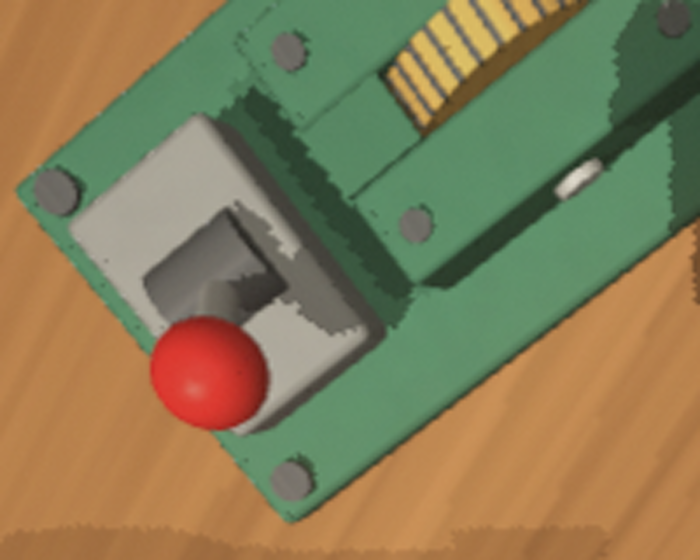

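Run:
```python
from h import *
T=np.load("pics/w2.npy")
g=lambda p:wpx(T,(p[0]+.5)/7-.5+215,(p[1]+.5)/7-.5+135,.045)[:2]
a,b,d=g((129,146)),g((458,124)),g((303,515));m=(a+b)/2
print(a,b,d,np.linalg.norm(a-b),np.linalg.norm(d-m),"ctr",(m+d)/2,"yawflat",np.degrees(np.arctan2(*(a-b)[::-1])),"yawlong",np.degrees(np.arctan2(*(d-m)[::-1]))-90)
# holder from w1
T=np.load("pics/w1.npy")
g=lambda p,z:wpx(T,(p[0]+.5)/3.5-.5+60,(p[1]+.5)/3.5-.5,z)[:2]
P=[g((17,190),.02),g((293,522),.02),g((210,373),.095)]
for p in P:
  th=-.3393;v=p-[.5745,.0678];print(p,"in holder",np.cos(th)*v[0]+np.sin(th)*v[1],-np.sin(th)*v[0]+np.cos(th)*v[1])
e=P[1]-P[0];print("yaw",np.degrees(np.arctan2(-e[1],-e[0])))
```

```text
[ 0.66518241 -0.25222676] [ 0.6227312 -0.2590286] [ 0.63779205 -0.20328152] 0.04299268118222754 0.05270791994185478 ctr [ 0.64087443 -0.2294546 ] yawflat 9.102961335655776 yawlong 6.716724948835875
[0.68541023 0.20578052] in holder 0.05866334499473299 0.16702788732780724
[0.57456506 0.24363829] in holder -0.058462395439295295 0.16583503125662263
[0.59293503 0.19859169] in holder -0.026147010494392324 0.12947065213567677
yaw -18.85695469263002
```

Emit:
move_arm(
  rows=[
    {"delta_pos": [-0.1,-0.1,-3.5],"delta_rot": [0,0,2.2],"hand": 8.7},
    {"delta_pos": [0,0,-3.5],"delta_rot": [0,0,0],"hand": 8.7},
    {"delta_pos": [0,0,-3.5],"delta_rot": [0,0,0],"hand": 8.7},
    {"delta_pos": [0,0,-3.5],"delta_rot": [0,0,0],"hand": 8.7},
    {"delta_pos": [0,0,-2.2],"delta_rot": [0,0,0],"hand": 8.7},
    {"delta_pos": [0,0,0],"delta_rot": [0,0,0],"hand": 3.8},
    {"delta_pos": [0,0,0],"delta_rot": [0,0,0],"hand": 3.8},
    {"delta_pos": [0,0,0],"delta_rot": [0,0,0],"hand": 3.8},
    {"delta_pos": [0,0,0],"delta_rot": [0,0,0],"hand": 3.8},
    {"delta_pos": [0,0,0],"delta_rot": [0,0,0],"hand": 3.8},
  ],
  force=20,
)

```text
t: 3.2
eef_pos: [0.641, -0.2275, 0.038]
ee_rot: [-3.139, -0.0, -1.439]
force: [-0.3, -0.0, 0.0]
width: 0.0527
```

```bash
python3 -c "
from h import *
im,T,s=wsnap('w3');print(s['eef_pos'],s['ee_rot'],s['width'],s['force'])"
```

```text
[ 0.6409792  -0.22748217  0.0380238 ] [-3.13941057e+00 -4.90347153e-04 -1.43850460e+00] 0.052725323705372334 [-0.26412349 -0.04728017  0.00866274]
```

View pics/w3.png

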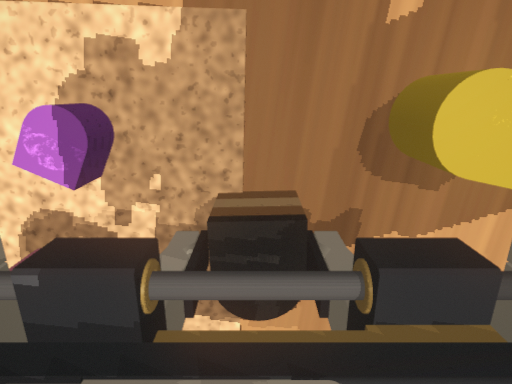

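Emit:
move_arm(
  rows=[
    {"delta_pos": [0,0,0],"delta_rot": [0,0,0],"hand": 3.5},
    {"delta_pos": [0,0,0],"delta_rot": [0,0,0],"hand": 3.5},
    {"delta_pos": [0,0,0],"delta_rot": [0,0,0],"hand": 3.5},
    {"delta_pos": [0,0,0],"delta_rot": [0,0,0],"hand": 3.5},
    {"delta_pos": [0,0,1],"delta_rot": [0,0,0],"hand": 3.5},
    {"delta_pos": [0,0,2],"delta_rot": [0,0,0],"hand": 3.5},
    {"delta_pos": [0,0,3],"delta_rot": [0,0,0],"hand": 3.5},
    {"delta_pos": [0,0,3],"delta_rot": [0,0,0],"hand": 3.5},
    {"delta_pos": [-1,2,2],"delta_rot": [0,0,-2],"hand": 3.5},
    {"delta_pos": [-1,2,1],"delta_rot": [0,0,-2],"hand": 3.5},
  ],
  force=20,
)

```text
t: 4.25
eef_pos: [0.6208, -0.1875, 0.159]
ee_rot: [-3.139, -0.0, -1.511]
force: [-0.9, 0.5, -1.2]
width: 0.0439
```

```bash
python3 -c "
from h import *
im,T,s=wsnap('w4');print(s['eef_pos'],s['ee_rot'],s['width'],s['force'])"
```

```text
[ 0.62081621 -0.18752131  0.15902441] [-3.13874547e+00 -4.24124035e-04 -1.51082095e+00] 0.04390493663021862 [-0.85058797  0.49215856 -1.20291598]
```

View pics/w4.png

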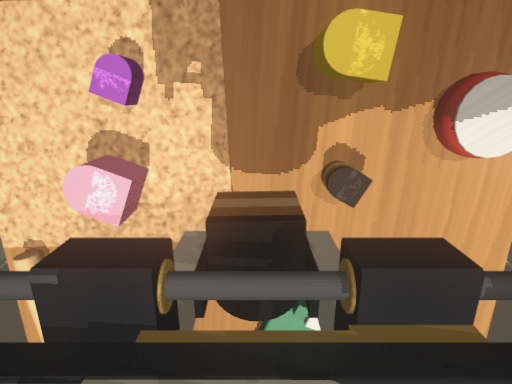

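Emit:
move_arm(
  rows=[
    {"delta_pos": [-1,2,0],"delta_rot": [0,0,-2.8],"hand": 3.5},
    {"delta_pos": [-1,2.1,0],"delta_rot": [0,0,-2.8],"hand": 3.5},
    {"delta_pos": [-1,2.1,0],"delta_rot": [0,0,-2.8],"hand": 3.5},
    {"delta_pos": [-1,2.1,0],"delta_rot": [0,0,-2.8],"hand": 3.5},
    {"delta_pos": [-1,2.1,0],"delta_rot": [0,0,-2.8],"hand": 3.5},
    {"delta_pos": [-1,2.1,-1],"delta_rot": [0,0,-2.8],"hand": 3.5},
    {"delta_pos": [-0.9,2.1,-1],"delta_rot": [0,0,-2.8],"hand": 3.5},
    {"delta_pos": [-0.9,2.1,-1],"delta_rot": [0,0,-2.8],"hand": 3.5},
    {"delta_pos": [0,0,0],"delta_rot": [0,0,0],"hand": 3.5},
    {"delta_pos": [0,0,0],"delta_rot": [0,0,0],"hand": 3.5},
  ],
)

```text
t: 5.3
eef_pos: [0.5422, -0.0201, 0.1268]
ee_rot: [3.141, -0.0, -1.897]
force: [1.0, -0.4, -1.1]
width: 0.0442
```

```bash
python3 -c "
from h import *
im,T,s=wsnap('w5');print(s['eef_pos'],s['ee_rot'],s['width'],s['force'])
a=grab_frame('top');cv2.imwrite('pics/top1.png',cv2.resize(a[145:245,195:345],None,fx=5,fy=5,interpolation=cv2.INTER_CUBIC))
a=grab_frame('scene');cv2.imwrite('pics/sc1.png',cv2.resize(a[130:250,170:330],None,fx=5,fy=5,interpolation=cv2.INTER_CUBIC))
"
```

```text
[ 0.54219518 -0.02011977  0.12676731] [ 3.14145947e+00 -1.90283592e-04 -1.89740382e+00] 0.04417745155663773 [ 1.00457028 -0.36333921 -1.07559062]
```

View pics/w5.png

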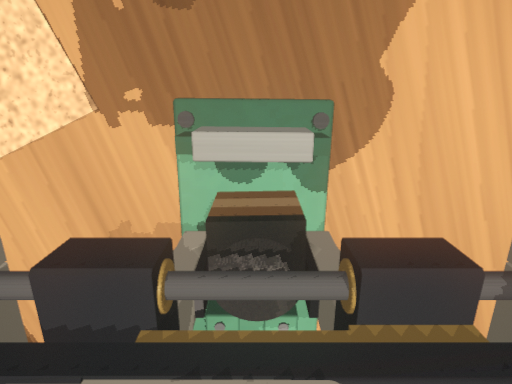

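View pics/sc1.png

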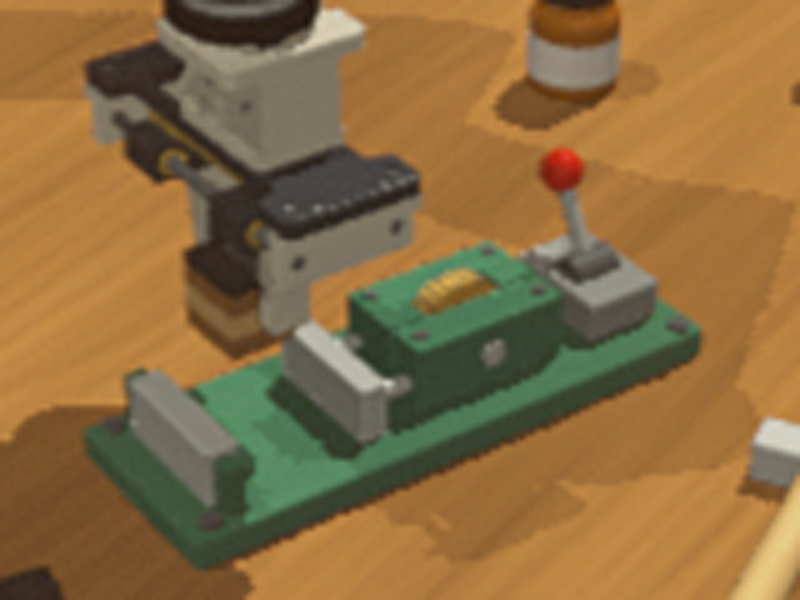

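Run:
```python
from h import *
T=np.load("pics/w5.npy")
th=-.339
def hl(p,o=(.5745,.0678)):
    v=p-np.array(o);return np.round([np.cos(th)*v[0]+np.sin(th)*v[1],-np.sin(th)*v[0]+np.cos(th)*v[1]],4)
for n,u,v,z in [("plateL(+x?)",173.5,99.5,.02),("plateR",333,100.5,.02),("stop inL",192,161,.055),("stop inR",313,161,.055),("stop outL",193,132,.055),("stop outR",314,130,.055),("heelface botL",216,193,.089),("heelface botR",298,192,.089)]:
    print(n,hl(wpx(T,u,v,z)[:2]))
print("tcp",hl(np.array([.5422,-.0201])))
```

```text
plateL(+x?) [ 0.0603 -0.1688]
plateR [-0.0561 -0.1696]
stop inL [ 0.0419 -0.1307]
stop inR [-0.0379 -0.1317]
stop outL [ 0.0404 -0.1496]
stop outR [-0.0373 -0.1519]
heelface botL [ 0.0223 -0.1194]
heelface botR [-0.0243 -0.1206]
tcp [-0.0012 -0.0936]
```

Wrist measurement agrees with the holder fit to about 2 mm: the stop face is at y −131 mm and the heel centre at about −94 mm. I'll lower and release it.

Emit:
move_arm(
  rows=[
    {"delta_pos": [0.2,-0.1,-1.2],"delta_rot": [0,0,0],"hand": 3.5},
    {"delta_pos": [0,0,-1.3],"delta_rot": [0,0,0],"hand": 3.5},
    {"delta_pos": [0,0,-1.3],"delta_rot": [0,0,0],"hand": 3.5},
    {"delta_pos": [0,0,-1.3],"delta_rot": [0,0,0],"hand": 3.5},
    {"delta_pos": [0,0,-1.0],"delta_rot": [0,0,0],"hand": 3.5},
    {"delta_pos": [0,0,-0.5],"delta_rot": [0,0,0],"hand": 3.5},
    {"delta_pos": [0,0,-0.2],"delta_rot": [0,0,0],"hand": 3.5},
    {"delta_pos": [0,0,0],"delta_rot": [0,0,0],"hand": 3.5},
    {"delta_pos": [0,0,0],"delta_rot": [0,0,0],"hand": 3.5},
    {"delta_pos": [0,0,0],"delta_rot": [0,0,0],"hand": 3.5},
  ],
)

```text
t: 6.45
eef_pos: [0.5446, -0.0213, 0.0591]
ee_rot: [-3.141, 0.001, -1.899]
force: [-0.1, -0.8, -1.1]
width: 0.0437
```

Emit:
move_arm(
  rows=[
    {"delta_pos": [0,0,-0.1],"delta_rot": [0,0,0],"hand": 3.5},
    {"delta_pos": [0,0,0],"delta_rot": [0,0,0],"hand": 3.5},
    {"delta_pos": [0,0,0],"delta_rot": [0,0,0],"hand": 4.6},
    {"delta_pos": [0,0,0],"delta_rot": [0,0,0],"hand": 5.0},
    {"delta_pos": [0,0,0],"delta_rot": [0,0,0],"hand": 5.5},
    {"delta_pos": [0,0,0],"delta_rot": [0,0,0],"hand": 6.0},
    {"delta_pos": [0,0,0],"delta_rot": [0,0,0],"hand": 6.5},
    {"delta_pos": [0,0,0],"delta_rot": [0,0,0],"hand": 6.5},
    {"delta_pos": [0,0,0],"delta_rot": [0,0,0],"hand": 6.5},
    {"delta_pos": [0,0,1],"delta_rot": [0,0,0],"hand": 6.5},
  ],
)

```text
t: 7.45
eef_pos: [0.5433, -0.0217, 0.0668]
ee_rot: [3.139, -0.001, -1.9]
force: [0.2, 0.5, -0.0]
width: 0.0652
```

```bash
python3 -c "
from h import *
im,T,s=wsnap('w6');print(s['eef_pos'],s['ee_rot'],s['width'],s['force'])
a=grab_frame('scene');cv2.imwrite('pics/sc2.png',cv2.resize(a[130:250,170:330],None,fx=5,fy=5,interpolation=cv2.INTER_CUBIC))
"
```

```text
[ 0.54333446 -0.02166646  0.0667709 ] [ 3.13943304e+00 -1.34891760e-03 -1.89965449e+00] 0.06519584397108603 [ 0.17631161  0.54725381 -0.01759146]
```

View pics/w6.png

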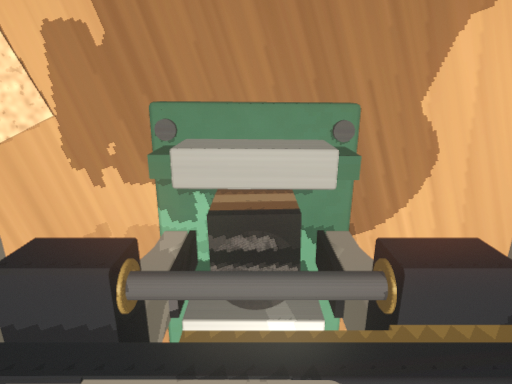

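View pics/sc2.png

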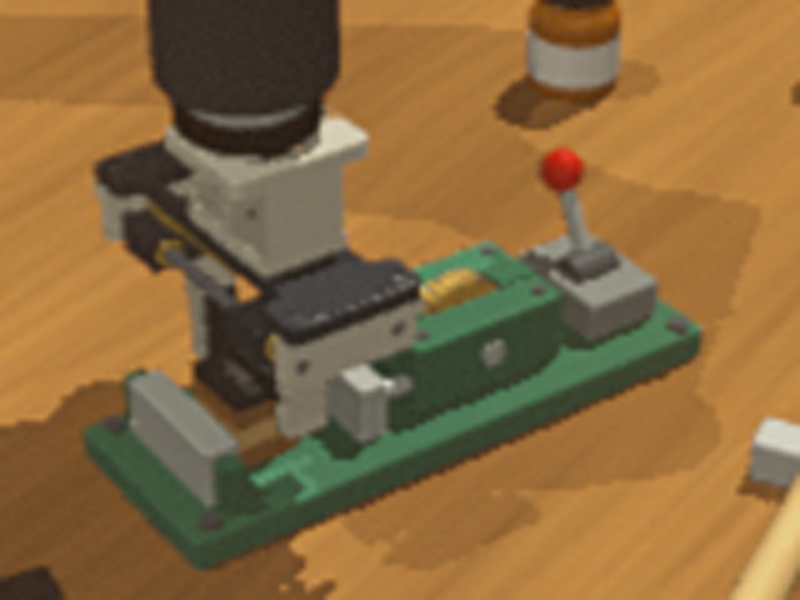

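The heel stands released and upright. I'll lift, shut the fingers, and go to the wheel.

Emit:
move_arm(
  rows=[
    {"delta_pos": [0,0,3],"delta_rot": [0,0,0],"hand": 6.5},
    {"delta_pos": [0,0,4],"delta_rot": [0,0,0],"hand": 6.5},
    {"delta_pos": [0,0,2],"delta_rot": [0,0,0],"hand": 0},
    {"delta_pos": [0.8,2.2,0],"delta_rot": [0,0,0],"hand": 0},
    {"delta_pos": [0.8,2.2,0],"delta_rot": [0,0,0],"hand": 0},
    {"delta_pos": [0.8,2.2,0],"delta_rot": [0,0,0],"hand": 0},
    {"delta_pos": [0.8,2.2,0],"delta_rot": [0,0,0],"hand": 0},
    {"delta_pos": [0.8,2.2,0],"delta_rot": [0,0,0],"hand": 0},
    {"delta_pos": [0.8,2.1,0],"delta_rot": [0,0,0],"hand": 0},
    {"delta_pos": [0,0,0],"delta_rot": [0,0,0],"hand": 0},
  ],
)

```text
t: 8.55
eef_pos: [0.5935, 0.1123, 0.1575]
ee_rot: [-3.141, 0.0, -1.897]
force: [0.1, -0.8, -0.4]
width: 0.0061
```

```bash
python3 -c "
from h import *
im,T,s=wsnap('w7');print(s['eef_pos'],s['ee_rot'],s['width'],s['force'])
a=grab_frame('scene');cv2.imwrite('pics/sc3.png',cv2.resize(a[130:250,170:330],None,fx=5,fy=5,interpolation=cv2.INTER_CUBIC))
"
```

```text
[0.59352458 0.11226017 0.15747601] [-3.14098570e+00  4.34429413e-04 -1.89744065e+00] 0.006147245003229334 [ 0.06044707 -0.80517986 -0.37846776]
```

View pics/w7.png

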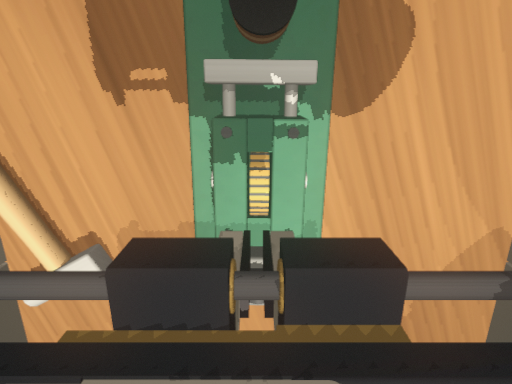

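View pics/sc3.png

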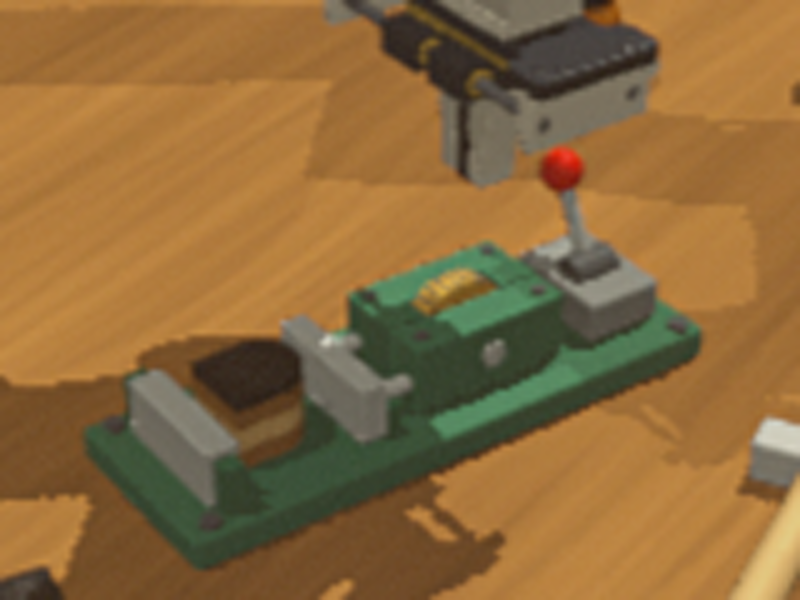

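```bash
cat >> h.py <<'E'
th=-.339
def hl(p,o=(.576,.067)):
    v=np.array(p[:2])-np.array(o);return np.round([np.cos(th)*v[0]+np.sin(th)*v[1],-np.sin(th)*v[0]+np.cos(th)*v[1]],4)
E
python3 - <<'E'
from h import *
T=np.load("pics/w7.npy")
for n,u,v,z in [("slot top",260,152,.062),("slot bot",259,218,.062),("wheel L",249,185,.071),("wheel R",270,185,.071),("jaw topfaceL",205,60,.055),("jawR",317,61,.055)]:
    print(n,hl(wpx(T,u,v,z)[:2]))
print("tcp",hl([.5935,.1123]))
E
```

```text
slot top [-0.0004  0.0092]
slot bot [-0.0005  0.0609]
wheel L [0.0073 0.0318]
wheel R [-0.0079  0.0316]
jaw topfaceL [ 0.0386 -0.0533]
jawR [-0.039  -0.0536]
tcp [0.0014 0.0485]
```

Emit:
move_arm(
  rows=[
    {"delta_pos": [0,0,-2],"delta_rot": [0,0,0],"hand": 0},
    {"delta_pos": [0,0,-2],"delta_rot": [0,0,0],"hand": 0},
    {"delta_pos": [0,0,-1.2],"delta_rot": [0,0,0],"hand": 0},
    {"delta_pos": [0,0,-0.7],"delta_rot": [0,0,0],"hand": 0},
    {"delta_pos": [0,0,-0.2],"delta_rot": [0,0,0],"hand": 0},
    {"delta_pos": [0,0,-0.1],"delta_rot": [0,0,0],"hand": 0},
    {"delta_pos": [0,0,0],"delta_rot": [0,0,0],"hand": 0},
    {"delta_pos": [0,0,0],"delta_rot": [0,0,0],"hand": 0},
    {"delta_pos": [0,0,0],"delta_rot": [0,0,0],"hand": 0},
    {"delta_pos": [0,0,0],"delta_rot": [0,0,0],"hand": 0},
  ],
)

```text
t: 9.65
eef_pos: [0.5924, 0.1097, 0.0959]
ee_rot: [-3.141, 0.0, -1.899]
force: [0.4, -0.3, 0.1]
width: 0.0003
```

Emit:
move_arm(
  rows=[
    {"delta_pos": [0.1,0.3,-0.1],"delta_rot": [0,0,0],"hand": 0},
    {"delta_pos": [0,0,-0.1],"delta_rot": [0,0,0],"hand": 0},
    {"delta_pos": [0,0,-0.1],"delta_rot": [0,0,0],"hand": 0},
    {"delta_pos": [0,0,0],"delta_rot": [0,0,0],"hand": 0},
    {"delta_pos": [0,0,0],"delta_rot": [0,0,0],"hand": 0},
    {"delta_pos": [0,0,0],"delta_rot": [0,0,0],"hand": 0},
    {"delta_pos": [0,0,0],"delta_rot": [0,0,0],"hand": 0},
    {"delta_pos": [0,0,0],"delta_rot": [0,0,0],"hand": 0},
    {"delta_pos": [0,0,0],"delta_rot": [0,0,0],"hand": 0},
    {"delta_pos": [0,0,0],"delta_rot": [0,0,0],"hand": 0},
  ],
)

```text
t: 10.65
eef_pos: [0.5938, 0.1131, 0.0934]
ee_rot: [-3.141, 0.001, -1.899]
force: [-1.2, 0.6, 5.8]
width: 0.0005
```

Emit:
move_arm(
  rows=[
    {"delta_pos": [-0.12,-0.33,0],"delta_rot": [0,0,0],"hand": 0},
    {"delta_pos": [-0.12,-0.33,0],"delta_rot": [0,0,0],"hand": 0},
    {"delta_pos": [-0.12,-0.33,0],"delta_rot": [0,0,0],"hand": 0},
    {"delta_pos": [-0.12,-0.33,0],"delta_rot": [0,0,0],"hand": 0},
    {"delta_pos": [-0.12,-0.33,0],"delta_rot": [0,0,0],"hand": 0},
    {"delta_pos": [-0.12,-0.33,0],"delta_rot": [0,0,0],"hand": 0},
    {"delta_pos": [-0.12,-0.33,0],"delta_rot": [0,0,0],"hand": 0},
    {"delta_pos": [-0.12,-0.33,0],"delta_rot": [0,0,0],"hand": 0},
    {"delta_pos": [0,0,0],"delta_rot": [0,0,0],"hand": 0},
    {"delta_pos": [0,0,0],"delta_rot": [0,0,0],"hand": 0},
  ],
)

```text
t: 11.65
eef_pos: [0.5842, 0.0862, 0.0933]
ee_rot: [-3.14, 0.0, -1.899]
force: [-1.5, -0.6, 5.8]
width: 0.0006
```

```bash
python3 -c "
from h import *
im,T,s=wsnap('w8');print(s['eef_pos'],hl(s['eef_pos']),s['force'])
a=grab_frame('scene');cv2.imwrite('pics/sc4.png',cv2.resize(a[130:250,170:330],None,fx=5,fy=5,interpolation=cv2.INTER_CUBIC))
"
```

```text
[0.58418891 0.08618525 0.09333368] [0.0013 0.0208] [-1.47938702 -0.59789642  5.82707214]
```

View pics/w8.png

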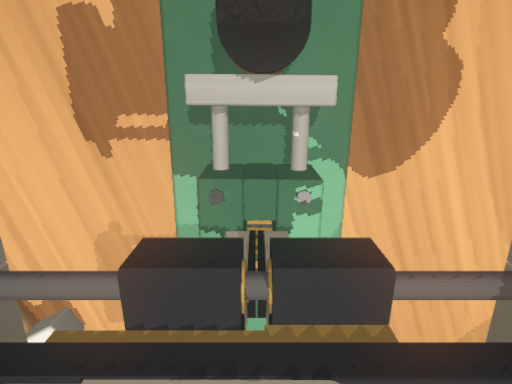

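View pics/sc4.png

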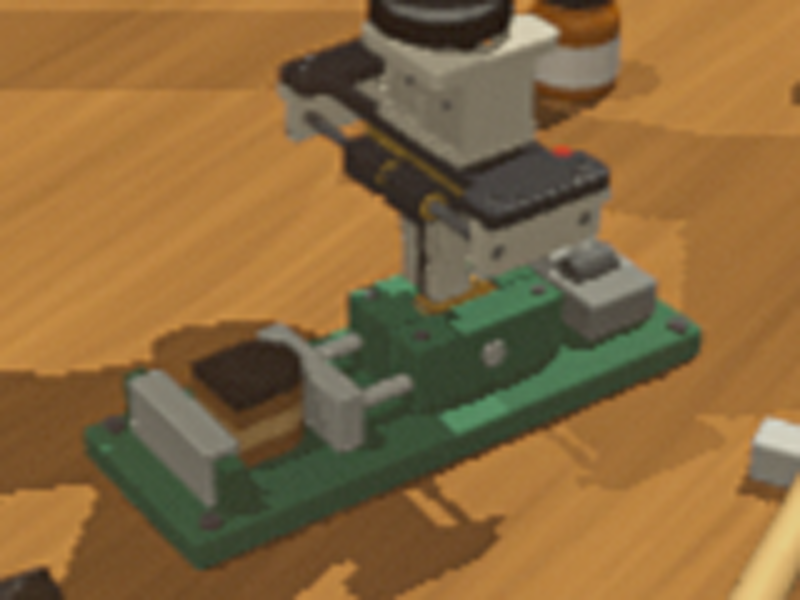

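Emit:
move_arm(
  rows=[
    {"delta_pos": [0,0,0.6],"delta_rot": [0,0,0],"hand": 0},
    {"delta_pos": [0.95,2.6,0],"delta_rot": [0,0,0],"hand": 0},
    {"delta_pos": [0,0,-0.3],"delta_rot": [0,0,0],"hand": 0},
    {"delta_pos": [0,0,-0.2],"delta_rot": [0,0,0],"hand": 0},
    {"delta_pos": [0,0,-0.1],"delta_rot": [0,0,0],"hand": 0},
    {"delta_pos": [0,0,0],"delta_rot": [0,0,0],"hand": 0},
    {"delta_pos": [-0.12,-0.33,0],"delta_rot": [0,0,0],"hand": 0},
    {"delta_pos": [-0.12,-0.33,0],"delta_rot": [0,0,0],"hand": 0},
    {"delta_pos": [-0.12,-0.33,0],"delta_rot": [0,0,0],"hand": 0},
    {"delta_pos": [-0.12,-0.33,0],"delta_rot": [0,0,0],"hand": 0},
  ],
)

```text
t: 12.75
eef_pos: [0.5887, 0.0992, 0.094]
ee_rot: [-3.14, 0.001, -1.899]
force: [-3.7, 3.4, 11.9]
width: 0.0006
```

Emit:
move_arm(
  rows=[
    {"delta_pos": [-0.12,-0.33,0],"delta_rot": [0,0,0],"hand": 0},
    {"delta_pos": [-0.12,-0.33,0],"delta_rot": [0,0,0],"hand": 0},
    {"delta_pos": [-0.12,-0.33,0],"delta_rot": [0,0,0],"hand": 0},
    {"delta_pos": [-0.12,-0.33,0],"delta_rot": [0,0,0],"hand": 0},
    {"delta_pos": [0,0,0],"delta_rot": [0,0,0],"hand": 0},
    {"delta_pos": [0,0,0],"delta_rot": [0,0,0],"hand": 0},
    {"delta_pos": [0,0,0],"delta_rot": [0,0,0],"hand": 0},
    {"delta_pos": [0,0,0],"delta_rot": [0,0,0],"hand": 0},
    {"delta_pos": [0,0,0],"delta_rot": [0,0,0],"hand": 0},
    {"delta_pos": [0,0,0],"delta_rot": [0,0,0],"hand": 0},
  ],
)

```text
t: 13.75
eef_pos: [0.5842, 0.0856, 0.0932]
ee_rot: [-3.14, 0.0, -1.899]
force: [1.2, 0.2, 6.7]
width: 0.0004
```

```bash
python3 -c "
from h import *
im,T,s=wsnap('w9');print(s['eef_pos'],hl(s['eef_pos']),s['force'])
a=grab_frame('scene');cv2.imwrite('pics/sc5.png',cv2.resize(a[130:250,170:330],None,fx=5,fy=5,interpolation=cv2.INTER_CUBIC))
"
```

```text
[0.58416577 0.0856173  0.09321887] [0.0015 0.0203] [1.15620335 0.17858305 6.68189741]
```

View pics/w9.png

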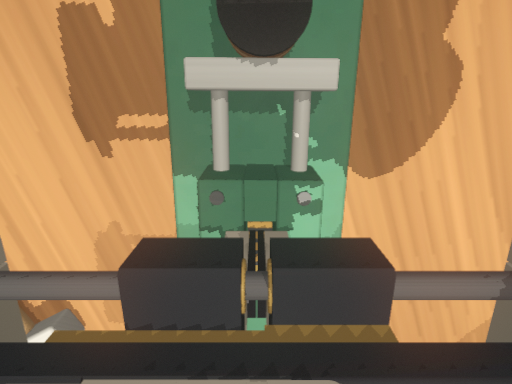

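View pics/sc5.png

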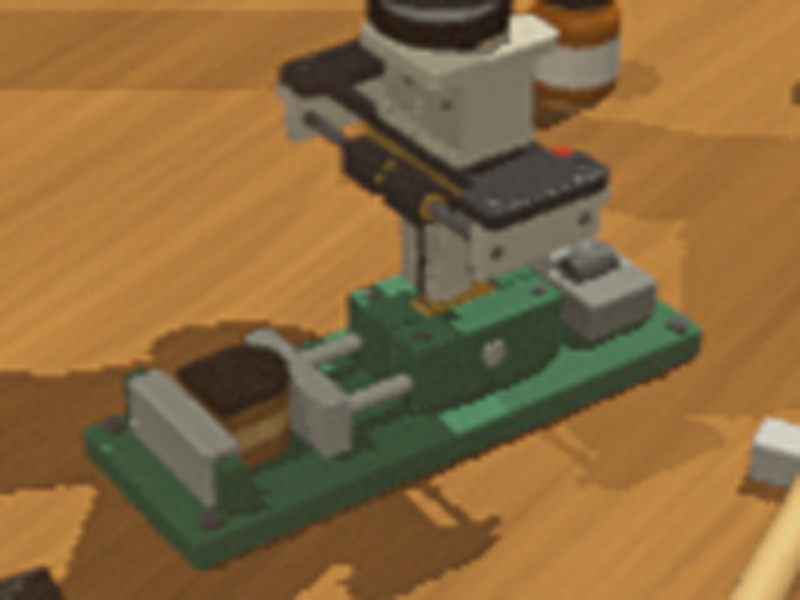

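Run:
```python
from h import *
for n,e in (("w7",[(205,60),(317,61)]),("w8",[(186,74),(336,76)]),("w9",[(184,57.5),(339,58.5)])):
    T=np.load(f"pics/{n}.npy");print(n,[hl(wpx(T,u,v,.055)) for u,v in e])
```

```text
w7 [array([ 0.0386, -0.0533]), array([-0.039 , -0.0536])]
w8 [array([ 0.0386, -0.0684]), array([-0.0382, -0.0683])]
w9 [array([ 0.0393, -0.0768]), array([-0.0388, -0.0771])]
```

The jaw reads −77 mm, close to trapped. I'll do one more confirming stroke until it stalls.

Emit:
move_arm(
  rows=[
    {"delta_pos": [0,0,0.6],"delta_rot": [0,0,0],"hand": 0},
    {"delta_pos": [0.95,2.6,0],"delta_rot": [0,0,0],"hand": 0},
    {"delta_pos": [0,0,-0.3],"delta_rot": [0,0,0],"hand": 0},
    {"delta_pos": [0,0,-0.2],"delta_rot": [0,0,0],"hand": 0},
    {"delta_pos": [0,0,-0.15],"delta_rot": [0,0,0],"hand": 0},
    {"delta_pos": [0,0,0],"delta_rot": [0,0,0],"hand": 0},
    {"delta_pos": [-0.12,-0.33,0],"delta_rot": [0,0,0],"hand": 0},
    {"delta_pos": [-0.12,-0.33,0],"delta_rot": [0,0,0],"hand": 0},
    {"delta_pos": [-0.12,-0.33,0],"delta_rot": [0,0,0],"hand": 0},
    {"delta_pos": [-0.12,-0.33,0],"delta_rot": [0,0,0],"hand": 0},
  ],
)

```text
t: 14.85
eef_pos: [0.5906, 0.1, 0.0941]
ee_rot: [-3.137, 0.005, -1.898]
force: [2.8, 5.7, 8.7]
width: 0.0004
```

Emit:
move_arm(
  rows=[
    {"delta_pos": [-0.12,-0.33,0],"delta_rot": [0,0,0],"hand": 0},
    {"delta_pos": [-0.12,-0.33,0],"delta_rot": [0,0,0],"hand": 0},
    {"delta_pos": [-0.12,-0.33,0],"delta_rot": [0,0,0],"hand": 0},
    {"delta_pos": [-0.12,-0.33,0],"delta_rot": [0,0,0],"hand": 0},
    {"delta_pos": [0,0,0],"delta_rot": [0,0,0],"hand": 0},
    {"delta_pos": [0,0,0],"delta_rot": [0,0,0],"hand": 0},
    {"delta_pos": [0,0,0],"delta_rot": [0,0,0],"hand": 0},
    {"delta_pos": [0,0,0],"delta_rot": [0,0,0],"hand": 0},
    {"delta_pos": [0,0,0],"delta_rot": [0,0,0],"hand": 0},
    {"delta_pos": [0,0,0],"delta_rot": [0,0,0],"hand": 0},
  ],
)

```text
t: 15.85
eef_pos: [0.5845, 0.0853, 0.0932]
ee_rot: [-3.139, 0.002, -1.899]
force: [0.8, 1.1, 7.8]
width: 0.0003
```

```bash
python3 -c "
from h import *
im,T,s=wsnap('w10');print(s['eef_pos'],hl(s['eef_pos']),s['force'])
a=grab_frame('scene');cv2.imwrite('pics/sc6.png',cv2.resize(a[170:250,190:310],None,fx=6.5,fy=6.5,interpolation=cv2.INTER_CUBIC))
cv2.imwrite('pics/cw10.png',np.vstack([cv2.resize(cv2.imread(f'pics/w{k}.png')[0:110,150:370],None,fx=2.7,fy=2.7,interpolation=cv2.INTER_CUBIC) for k in (9,10)]))
"
```

```text
[0.5844529  0.08532146 0.09318236] [0.0019 0.0201] [0.77650812 1.07384397 7.78206391]
```

View pics/cw10.png

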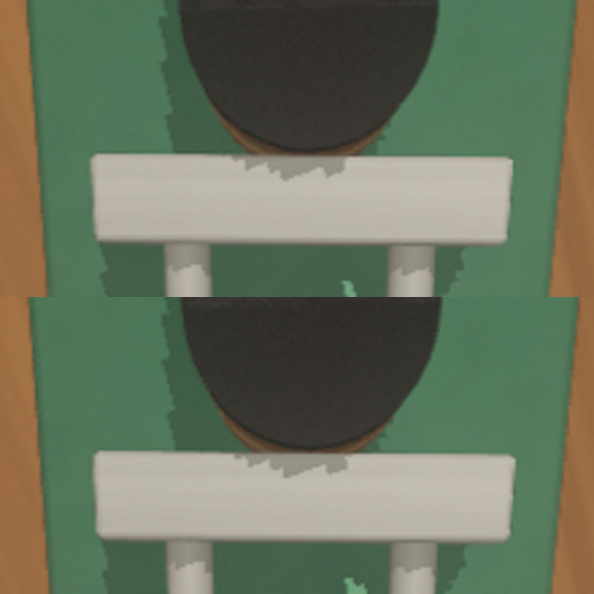

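View pics/sc6.png

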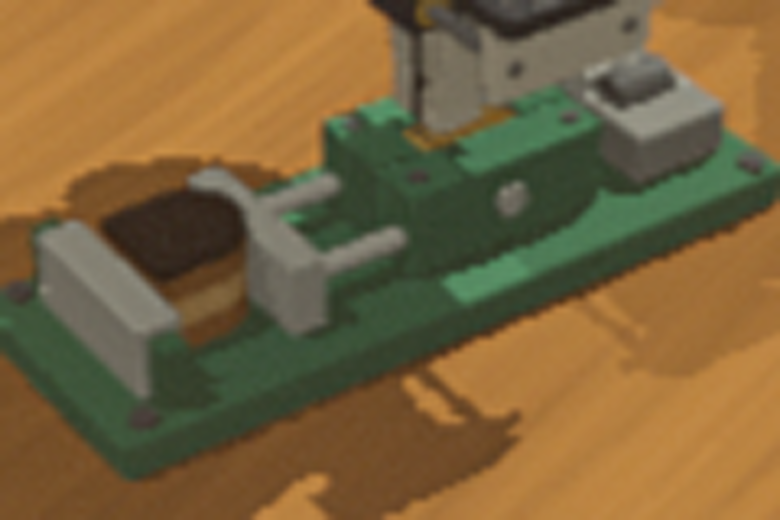

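The third stroke stalled: the jaw is unchanged, with about 6 N tangential force. I'll lift and check heel squareness and gap from above.

Emit:
move_arm(
  rows=[
    {"delta_pos": [0,0,1],"delta_rot": [0,0,0],"hand": 0},
    {"delta_pos": [0,0,2],"delta_rot": [0,0,0],"hand": 0},
    {"delta_pos": [0,0,3],"delta_rot": [0,0,0],"hand": 0},
    {"delta_pos": [-0.7,-2,2],"delta_rot": [0,0,0],"hand": 0},
    {"delta_pos": [-0.7,-2,2],"delta_rot": [0,0,0],"hand": 0},
    {"delta_pos": [0,0,0],"delta_rot": [0,0,0],"hand": 0},
    {"delta_pos": [0,0,0],"delta_rot": [0,0,0],"hand": 0},
    {"delta_pos": [0,0,0],"delta_rot": [0,0,0],"hand": 0},
    {"delta_pos": [0,0,0],"delta_rot": [0,0,0],"hand": 0},
    {"delta_pos": [0,0,0],"delta_rot": [0,0,0],"hand": 0},
  ],
)

```text
t: 16.95
eef_pos: [0.5692, 0.0456, 0.1912]
ee_rot: [3.14, -0.001, -1.899]
force: [0.5, 0.6, -0.5]
width: 0.0004
```

```bash
python3 -c "
from h import *
im,T,s=wsnap('w11');print(s['eef_pos'],hl(s['eef_pos']),s['force'])
cv2.imwrite('pics/cw11.png',cv2.resize(im[20:220,156:356],None,fx=3,fy=3,interpolation=cv2.INTER_CUBIC))
"
```

```text
[0.5692259  0.04564346 0.19117307] [ 0.0007 -0.0224] [ 0.45442003  0.55952302 -0.49138859]
```

View pics/cw11.png

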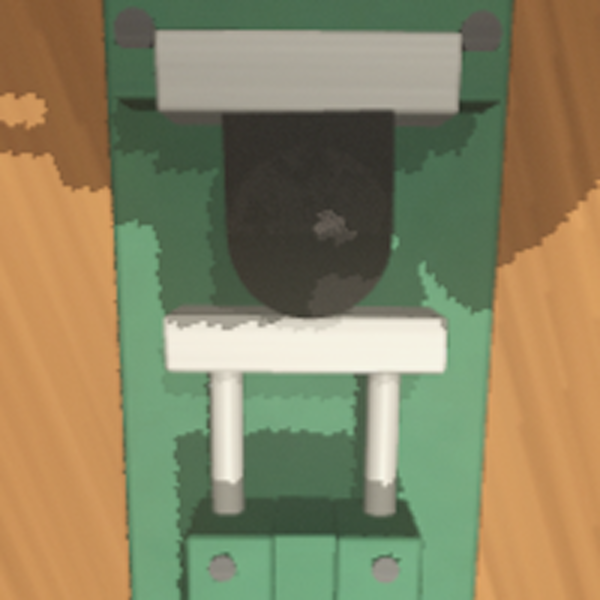

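Run:
```python
from h import *
T=np.load("pics/w11.npy");g=lambda u,v,z:hl(wpx(T,(u+.5)/3-.5+156,(v+.5)/3-.5+20,z))
print("stop",g(157,109,.055),g(460,110,.055),"jaw",g(165,317,.055),g(446,319,.055),"heel flat",g(222,111,.065),g(395,111,.065),"apex",g(310,318,.065))
```

```text
stop [ 0.04   -0.1304] [-0.0396 -0.1311] jaw [ 0.0396 -0.0767] [-0.0389 -0.077 ] heel flat [ 0.0222 -0.1291] [-0.0216 -0.1296] apex [-0.0008 -0.0778]
```

Emit:
move_arm(
  rows=[
    {"delta_pos": [-0.6,3.4,0],"delta_rot": [0,0,0],"hand": 0},
    {"delta_pos": [-0.6,3.4,0],"delta_rot": [0,0,0],"hand": 0},
    {"delta_pos": [-0.6,3.5,0],"delta_rot": [0,0,0],"hand": 0},
    {"delta_pos": [-0.6,3.5,0],"delta_rot": [0,0,0],"hand": 0},
    {"delta_pos": [-0.6,3.4,0],"delta_rot": [0,0,0],"hand": 0},
    {"delta_pos": [0,0,-2],"delta_rot": [0,0,0],"hand": 0},
    {"delta_pos": [0,0,-3],"delta_rot": [0,0,0],"hand": 0},
    {"delta_pos": [0,0,-3],"delta_rot": [0,0,0],"hand": 0},
    {"delta_pos": [0,0,-0.9],"delta_rot": [0,0,0],"hand": 0},
    {"delta_pos": [0,0,0],"delta_rot": [0,0,0],"hand": 0},
  ],
)

```text
t: 18.0
eef_pos: [0.5388, 0.217, 0.1017]
ee_rot: [3.14, -0.003, -1.899]
force: [-0.7, 0.2, -0.8]
width: 0.0002
```

```bash
python3 -c "
from h import *
im,T,s=wsnap('w12');print(s['eef_pos'],hl(s['eef_pos']),s['force'])
a=grab_frame('scene');cv2.imwrite('pics/sc7.png',cv2.resize(a[130:250,170:330],None,fx=5,fy=5,interpolation=cv2.INTER_CUBIC))
"
```

```text
[0.53880754 0.21695022 0.10166719] [-0.0849  0.129 ] [-0.70420993  0.19918284 -0.77195005]
```

View pics/sc7.png

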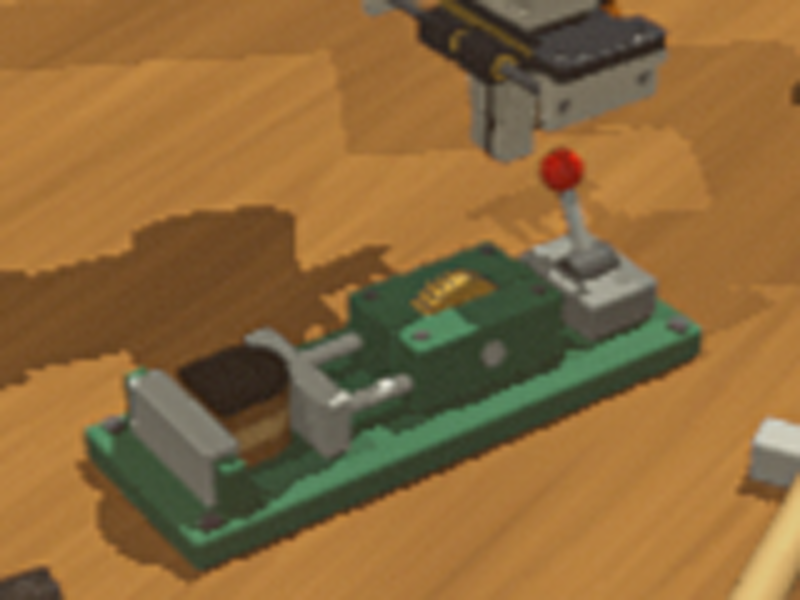

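View pics/w12.png

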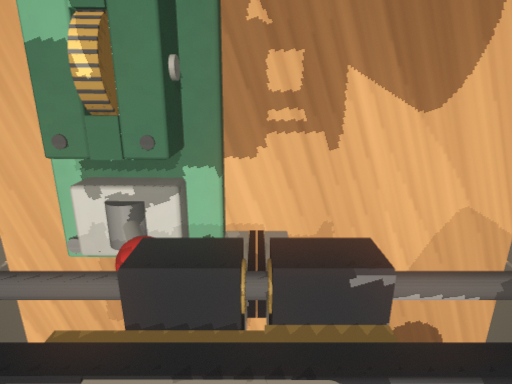

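Heel is flush with the stop and square, its x offset is about 0, and the jaw touches the apex. The raw edge-to-edge gap of about 53.8 mm includes the rounded edges of stop and jaw. Now I'll push the lever over along holder +x.

Emit:
move_arm(
  rows=[
    {"delta_pos": [0.67,-0.23,0],"delta_rot": [0,0,0],"hand": 0},
    {"delta_pos": [0.67,-0.23,0],"delta_rot": [0,0,0],"hand": 0},
    {"delta_pos": [0.67,-0.23,0],"delta_rot": [0,0,0],"hand": 0},
    {"delta_pos": [0.67,-0.23,0],"delta_rot": [0,0,0],"hand": 0},
    {"delta_pos": [0.67,-0.23,0],"delta_rot": [0,0,0],"hand": 0},
    {"delta_pos": [0.67,-0.23,0],"delta_rot": [0,0,0],"hand": 0},
    {"delta_pos": [0.67,-0.23,0],"delta_rot": [0,0,0],"hand": 0},
    {"delta_pos": [0.67,-0.23,0],"delta_rot": [0,0,0],"hand": 0},
    {"delta_pos": [0.67,-0.23,0],"delta_rot": [0,0,0],"hand": 0},
    {"delta_pos": [0.67,-0.23,0],"delta_rot": [0,0,0],"hand": 0},
  ],
)

```text
t: 19.1
eef_pos: [0.607, 0.1941, 0.1029]
ee_rot: [3.141, -0.0, -1.899]
force: [-0.7, -0.3, -0.1]
width: 0.0004
```

```bash
python3 -c "
from h import *
im,T,s=wsnap('w13');print(s['eef_pos'],hl(s['eef_pos']),s['force'])
a=grab_frame('scene');cv2.imwrite('pics/sc8.png',cv2.resize(a[130:250,170:330],None,fx=5,fy=5,interpolation=cv2.INTER_CUBIC))
"
```

```text
[0.60702768 0.19411125 0.10291033] [-0.013   0.1302] [-0.71564307 -0.28525075 -0.05925442]
```

View pics/sc8.png

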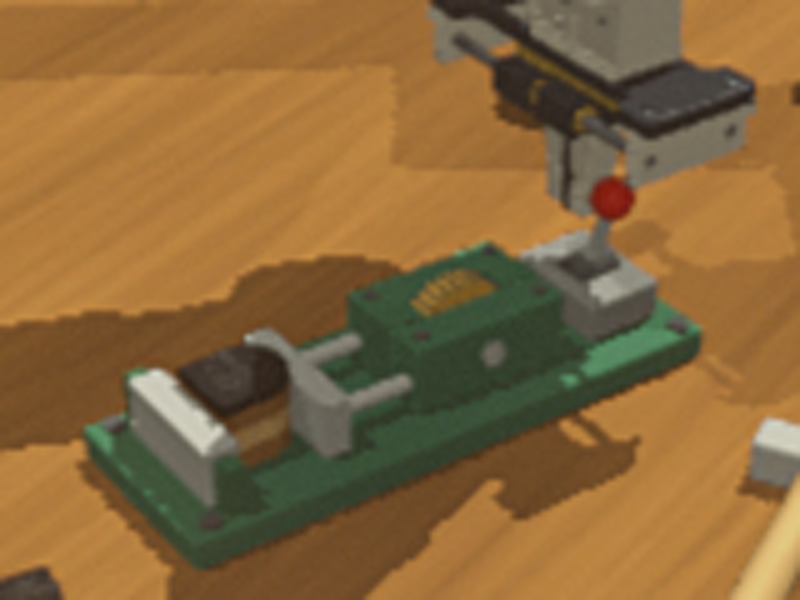

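Emit:
move_arm(
  rows=[
    {"delta_pos": [0.28,-0.1,0],"delta_rot": [0,0,0],"hand": 0},
    {"delta_pos": [0.28,-0.1,0],"delta_rot": [0,0,0],"hand": 0},
    {"delta_pos": [0.28,-0.1,0],"delta_rot": [0,0,0],"hand": 0},
    {"delta_pos": [0.19,-0.07,0],"delta_rot": [0,0,0],"hand": 0},
    {"delta_pos": [0,0,0],"delta_rot": [0,0,0],"hand": 0},
    {"delta_pos": [0,0,0],"delta_rot": [0,0,0],"hand": 0},
    {"delta_pos": [0,0,0],"delta_rot": [0,0,0],"hand": 0},
    {"delta_pos": [0,0,0],"delta_rot": [0,0,0],"hand": 0},
    {"delta_pos": [0,0,0],"delta_rot": [0,0,0],"hand": 0},
    {"delta_pos": [0,0,0],"delta_rot": [0,0,0],"hand": 0},
  ],
)

```text
t: 20.2
eef_pos: [0.6169, 0.1907, 0.1032]
ee_rot: [-3.141, 0.0, -1.899]
force: [-0.5, -0.5, 0.2]
width: 0.0005
```

```bash
python3 -c "
from h import *
s=get_state();print(s['eef_pos'],hl(s['eef_pos']),s['force'])
a=grab_frame('scene')
R=np.array([[np.cos(th),-np.sin(th)],[np.sin(th),np.cos(th)]])
def w(x,y,z): return [*(R@[x,y]+[.576,.067]),z]
for ang in (-.5,.1,.2,.3,.4,.5): print(ang+.5,np.round(w2px('scene',w(.06*np.sin(ang),.13,.042+.06*np.cos(ang))),1))
for nm,b in (('pre',cv2.imread('pics/scene0.png')),('now',a)):
    hsv=cv2.cvtColor(b,cv2.COLOR_BGR2HSV)[140:190,260:310];m=((hsv[...,0]<6)|(hsv[...,0]>174))&(hsv[...,1]>190)&(hsv[...,2]>80)
    y,x=np.nonzero(m);print(nm,x.mean()+260,y.mean()+140,len(x))
cv2.imwrite('pics/sc9.png',cv2.resize(a[130:250,170:330],None,fx=5,fy=5,interpolation=cv2.INTER_CUBIC))
"
```

```text
[0.61686604 0.19073467 0.10318704] [-0.0026  0.1303] [-0.5068974  -0.50985593  0.1909535 ]
0.0 [[281.  163.6]]
0.6 [[288.8 166.7]]
0.7 [[290.1 167.9]]
0.8 [[291.4 169.2]]
0.9 [[292.6 170.7]]
1.0 [[293.8 172.3]]
pre 281.9761904761905 163.35714285714286 42
now 294.02272727272725 171.79545454545456 44
```

View pics/sc9.png

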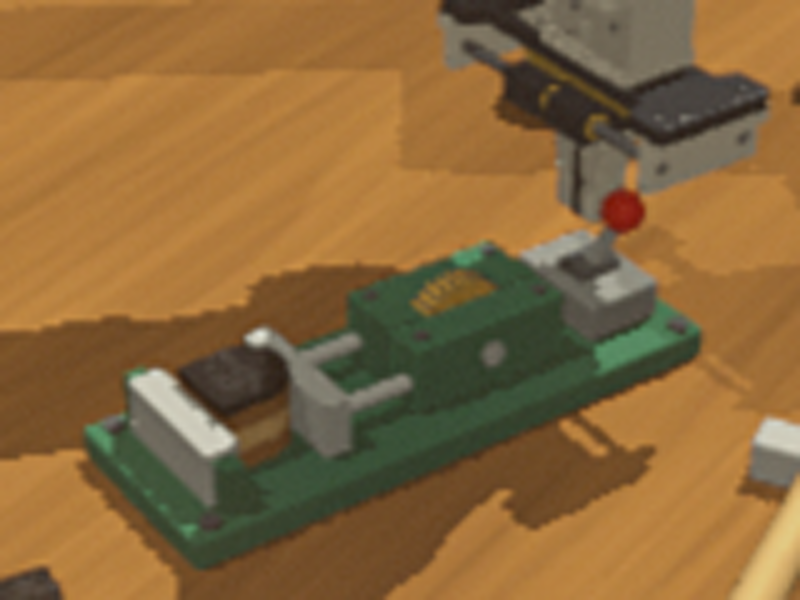

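Emit:
move_arm(
  rows=[
    {"delta_pos": [0.19,-0.07,0],"delta_rot": [0,0,0],"hand": 0},
    {"delta_pos": [0.19,-0.07,0],"delta_rot": [0,0,0],"hand": 0},
    {"delta_pos": [0.1,-0.03,0],"delta_rot": [0,0,0],"hand": 0},
    {"delta_pos": [0,0,0],"delta_rot": [0,0,0],"hand": 0},
    {"delta_pos": [0,0,0],"delta_rot": [0,0,0],"hand": 0},
    {"delta_pos": [0,0,0],"delta_rot": [0,0,0],"hand": 0},
    {"delta_pos": [0,0,0],"delta_rot": [0,0,0],"hand": 0},
    {"delta_pos": [0,0,0],"delta_rot": [0,0,0],"hand": 0},
    {"delta_pos": [0,0,0],"delta_rot": [0,0,0],"hand": 0},
    {"delta_pos": [0,0,0],"delta_rot": [0,0,0],"hand": 0},
  ],
)

```text
t: 21.25
eef_pos: [0.6193, 0.1896, 0.1027]
ee_rot: [3.138, -0.001, -1.899]
force: [-11.7, 5.1, 4.5]
width: 0.0003
```

The lever is at its end stop (12 N reaction). I'll retreat sideways and lift to a viewing position.

Emit:
move_arm(
  rows=[
    {"delta_pos": [-1.4,0.5,0],"delta_rot": [0,0,0],"hand": 0},
    {"delta_pos": [-2.8,1,0],"delta_rot": [0,0,0],"hand": 0},
    {"delta_pos": [-2.8,1,0],"delta_rot": [0,0,0],"hand": 0},
    {"delta_pos": [0,0,4],"delta_rot": [0,0,0],"hand": 0},
    {"delta_pos": [0,0,4],"delta_rot": [0,0,0],"hand": 0},
    {"delta_pos": [0,0,4],"delta_rot": [0,0,0],"hand": 0},
    {"delta_pos": [1,-4.5,0],"delta_rot": [0,0,0],"hand": 0},
    {"delta_pos": [1,-4.5,0],"delta_rot": [0,0,0],"hand": 0},
    {"delta_pos": [1,-4.5,0],"delta_rot": [0,0,0],"hand": 0},
    {"delta_pos": [0,0,0],"delta_rot": [0,0,0],"hand": 0},
  ],
)

```text
t: 22.25
eef_pos: [0.5817, 0.0748, 0.2233]
ee_rot: [-3.141, -0.0, -1.903]
force: [-0.3, 0.3, 0.2]
width: 0.0004
```

```bash
python3 -c "
from h import *
im,T,s=wsnap('w14');print(s['eef_pos'],hl(s['eef_pos']),s['force'])
a=grab_frame('scene');b=grab_frame('top')
hsv=cv2.cvtColor(a,cv2.COLOR_BGR2HSV)[140:190,260:310];m=((hsv[...,0]<6)|(hsv[...,0]>174))&(hsv[...,1]>190)&(hsv[...,2]>80)
y,x=np.nonzero(m);print(x.mean()+260,y.mean()+140,len(x))
cv2.imwrite('pics/sc10.png',cv2.resize(a[130:280,100:320],None,fx=3.6,fy=3.6,interpolation=cv2.INTER_CUBIC));cv2.imwrite('pics/top10.png',b)
"
```

```text
[0.58171606 0.07477502 0.22329157] [0.0028 0.0092] [-0.29417488  0.25996646  0.21172883]
294.5652173913044 172.19565217391306 46
```

View pics/sc10.png

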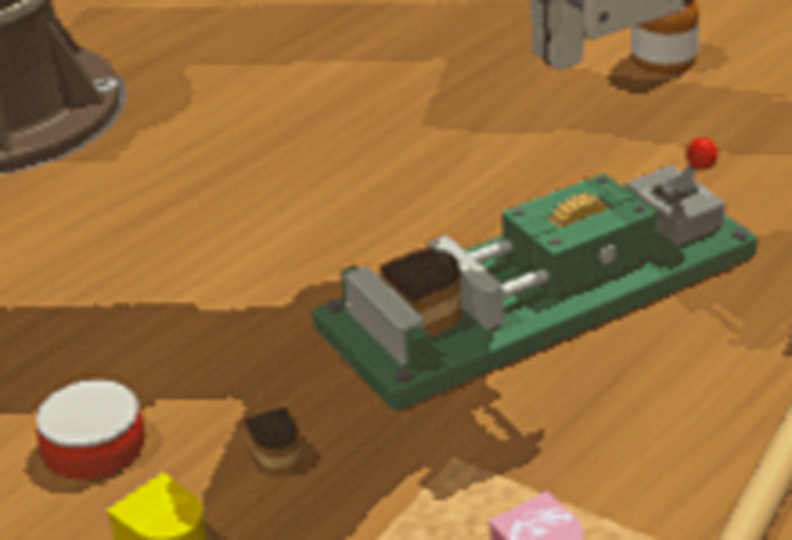

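View pics/w14.png

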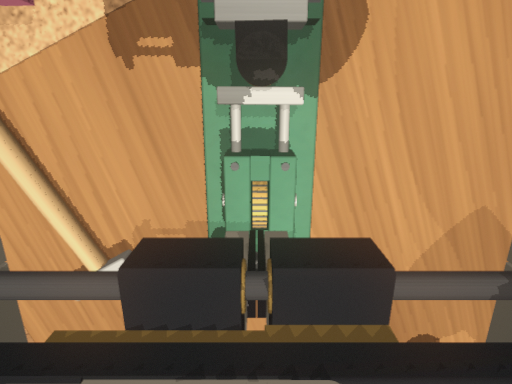

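View pics/top10.png

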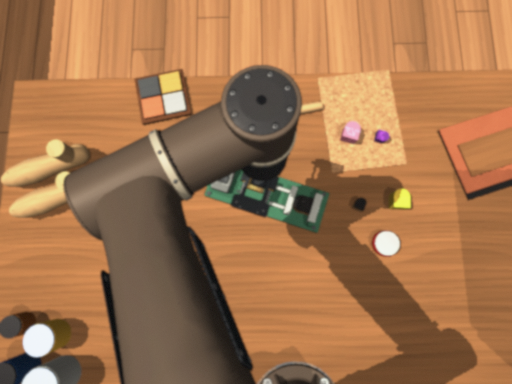

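The scene view puts the red ball at (294.6,172.2), which matches about 1.0 rad. The heel is trapped and square, the tin is still at top (386,243), the jar is in place, and the arm is clear. Handing in.

```bash
python3 -c "
from station import *
print(job_done())"
```

```text
the job is handed in; nothing more can be done
None
```

I handed the job in at about 22 s with the heel trapped against the stop and the lock lever fully over; the station reported no verdict.

- **Heel:** I set the larger brown heel rubber up in the gap and let go. It ended square and flush against the stop, with its centre within 1 mm of the bed's middle line.
- **Jaw:** Three strokes of the shut fingertip on the thumbwheel closed it. The third moved it no further, so I took it as stalled. I never pushed the jaw itself.
- **Lever:** I pushed it against its end stop, where it pushed back with about 12 N. Its red tip was seen where 1.0 rad would put it.
- **Tin and jar:** both looked unmoved, and the arm ended clear of everything.

**One check was marginal:** the stop-to-jaw gap measured about 53.8 mm from edge to edge in the wrist picture, right at the allowed limit. I put the excess over the 52 mm heel down to rounded edges and camera error of about 1 to 2 mm. The stall and the jaw seen touching the heel both suggest it is snug, but I did not confirm the gap any other way.

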